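# Sort the drill's clamping pieces into their trays

### The arm

A 7-joint arm with a two-finger parallel gripper is mounted at the origin on the work surface. World frame = base frame: x ahead of the robot, y to its left, z up, the work surface at z = 0. Lengths are in m, angles in degrees, forces in N, time in s.
With the tool pointing down it reaches from about 0.35 to 0.9 m from the base axis. Payload 7.2 kg.
Tool frame: the origin (TCP) lies where the fingers leave the gripper's body, on its centre line; the fingertips stand 80 mm ahead of it and the grasp point (between the pads) lies 61 mm ahead of it; y points along the fingers, x is the direction in which the jaws open and shut, and the axes are right-handed (so a half turn about y gives the same grasp; the last joint's range is limited). The gripper opens to 88 mm and grips with 3 to 60 N. Pads are 20 mm wide; open, the fingers measure 115 mm over their backs; the gripper's body (75 mm by 178 mm) begins 61 mm behind the grasp point.
Start: joints at [-3.908, 23.554, -0.728, 91.456, 0.321, 64.991, -4.71], TCP at [0.625, -0, 0.303] pointing down, gripper open.
Joint ranges: [-169.25, 169.25], [-16.82, 113.86], [-84.01, 82.57], [7.8, 145.47], [-59.2, 239.2], [7.22, 106.19], [-163.78, 163.78]. Speed limits (degrees/s): [136.94, 136.94, 172.46, 172.46, 180, 180, 180].

### API

Orientations are given as a 3x3 rotation matrix whose columns are the frame's x, y, z axes.
In Python, from cell import manip gives the robot as it stands. The module is installed in compiled form; this text tells all that it offers.
- The arm moves only by the shell command python3 -m jog 'ROWS' [OPENING] [FORCE]. ROWS is JSON, a list of rows, each a list of 2 entries, a list of its own where there are three numbers: the shift along the tool's x, y, z in cm, then the turn about the tool's y in degrees. In form: [[[dx, dy, dz], spin], ...]. A call has 1 to 8 rows; each row is the pose to reach, as a shift and turn from the pose commanded when the call began, along the tool's axes at that moment; what a row does not reach only later rows make up. A row lasts 1/12 s, in which the tool goes at most 41.7 mm and 7.16 degrees, less where a joint would pass 70% of its speed; a pose out of reach is approached as far as the arm can. A call with a gripper value outside its range is refused whole. OPENING is the opening, from 0 (shut) to 1 (fully open), set as the call begins (- or left out, the last holds). The fingers move at their own pace and stop on an object; FORCE is the grip in N (left out, the last holds). Time passes only in rows, so rows that repeat a pose let the fingers close. It gives the time, the measured TCP pose, the force and the opening at its end, in the units of the state.
- manip.observe(): the state, without advancing time (a new reading comes with each control period).
- manip.camera(name): name is "scene" or "side" or "wrist"; returns a dict with "color" (384x512x3 uint8, blue, green, red), "K" (3x3 intrinsics, pixels), "R" (3x3) and "t" (3): a world point X has camera coordinates R X + t. Camera axes: x right, y down, z forward; pixel columns grow to the right and rows downward; lengths in m; the calibration is good to about 2 mm. The wrist camera is an equidistant fisheye: a pixel r from the principal point sees the ray r / f radians off the axis. A picture is of the moment at which its call begins. There is no depth.
- manip.hand_in(): hands the job in, once; it reports no verdict.
Trained networks look in a picture, given as the dict that the camera call returned (one of the last four; its "shot" number tells which), for a name from the list of things; names that differ only in an ending like _2 or _b are one class to them, and where a whole thing is asked for, a point or a joint stands for the part that bears it (a point fixed in the world has none). Each returns a list of dicts, best first, with "p" (0 to 1); they miss things now and then, are a little off and sometimes report something else, mostly with a low value. They report only what shows in the picture. A call takes as long as a camera call. They do not tell look-alikes from the thing itself.
- manip.look_for(picture, thing): "pixel" ([row, column] in pixels, amid what is visible of it).
- manip.cut_out(picture, thing): "pixels" (384x512 bool, what is visible of it) and "pixel" ([row, column] in pixels, amid what is visible of it).
- manip.landmark_of(picture, thing): "pixel" ([row, column] in pixels: a listed point, or the origin of a listed thing).
The state is a dict: "clock": time; "q": joint angles; "joint_velocities": joint speeds; "effort": joint torques, N m; "tcp_pos": TCP position; "tool_rot": TCP orientation; "contact_force": force on the tool from outside, world axes, zero at the start; "ft_torque": the same for the moment, N m; "width": finger opening in m.
Only numpy, scipy, OpenCV 4.12 (cv2) and the standard library are available. Lean on these libraries where they do the work, as an engineer would, in place of code of your own. Each camera call takes 0.05 s, during which the arm holds its last target. There are 200 camera calls.

### The job

Clear up the clamping pieces lying about in front of the bench drill: stand each one upright on the floor of its tray, centred on a printed outline of its own shape - the two V-blocks in the tray with the two square outlines and the two round jacks in the tray with the two round outlines, one to a bay, and the step block lengthwise on the oblong outline of the short tray. Set the pieces down rather than dropping them, and leave the vice and the oil bottle where they are.

Things in the scene. Friction and masses are not known exactly. Their poses are not given: they have to be found in the camera images.
- vblock_a: V-block of bare steel: a square block 46 x 46 mm, 42 mm tall, with a 90 degree V groove in its top along its x axis (32 mm wide, 16 mm deep, open at both ends). All four sides are flat and upright; grip it across either pair. About 0.45 kg. Origin: centre of the underside, z up. Stands on the bench at the start. There are two identical ones.
- vblock_b: V-block of bare steel: a square block 46 x 46 mm, 42 mm tall, with a 90 degree V groove in its top along its x axis (32 mm wide, 16 mm deep, open at both ends). All four sides are flat and upright; grip it across either pair. About 0.45 kg. Origin: centre of the underside, z up. Stands on the bench at the start. There are two identical ones.
- jack_a: Support jack of bare steel, round: a foot disc 48 mm across and 10 mm high, on it a column 32 mm across from 10 to 46 mm height (the part to grip), and a small cap 20 mm across up to 50 mm. About 0.28 kg. Origin: centre of the underside, z along the column, up. It stands on the bench at the start. There are two identical ones.
- jack_b: Support jack of bare steel, round: a foot disc 48 mm across and 10 mm high, on it a column 32 mm across from 10 to 46 mm height (the part to grip), and a small cap 20 mm across up to 50 mm. About 0.28 kg. Origin: centre of the underside, z along the column, up. It stands on the bench at the start. There are two identical ones.
- step_block: Step block of bare steel: a staircase 72 mm long (x axis), 28 mm wide (y), six treads of 12 mm rising from 20 mm height at the -x end by 6 mm each to 50 mm at the +x end. Long sides flat: grip across the 28 mm, best 8 mm to +x of the origin (mass centre at x = +6; tread there 38 mm high). About 0.42 kg. Origin: centre of the 72 x 28 underside, z up. Stands on the bench.
- tray_square: Tray for V-blocks: white, fixed to the bench, 90 mm along its x, 172 mm along its y axis; rim 12 mm and floor 5 mm above the bench, walls 5 mm. A 5 mm divider as high as the rim makes two bays, centred at y = +42 and -42 mm of the tray, x = 0. A flat black square (50 mm) outline is printed at the centre of each bay. Origin: centre of the underside, z up. Never moves.
- tray_round: Tray for jacks: white, fixed to the bench, 90 mm along its x, 172 mm along its y axis; rim 12 mm and floor 5 mm above the bench, walls 5 mm. A 5 mm divider as high as the rim makes two bays, centred at y = +42 and -42 mm of the tray, x = 0. A flat black round (52 mm) outline is printed at the centre of each bay. Origin: centre of the underside, z up. Never moves.
- tray_long: Tray for the step block: white, fixed to the bench, 90 mm along its x, 120 mm along its y axis; rim 12 mm and floor 5 mm above the bench, walls 5 mm, one bay. A flat black oblong outline is printed at its centre, 76 mm along the tray's y by 32 mm along its x; the block's x axis goes along the tray's y, either way round. Origin: centre of the underside, z up. Never moves.
- vice: Bystander: green drill vice, about 150 x 100 mm and 62 mm tall, with a screw handle sticking out of one end to 115 mm from its origin. It stands on the bench to the left of the trays. Origin: centre of the underside, the screw at its -x end.
- oil_bottle: Bystander: yellow plastic oil bottle with a white cap, 56 mm across, 140 mm tall, standing on the bench to the right of the trays. Origin: centre of the underside.
Things that resemble listed ones, but are neither listed nor needed, are in the scene too. Leave any orange look-alike of the jack_b alone. What is shaped like the vblock_a but orange or red is not meant.

How it is judged (in metres and radians):
At the end, for the whole second after the job is handed in: V-blocks in the square-outline bays, jacks in the round-outline bays, one each, step block on the oblong outline (within 0.3 rad of its length); all within 12 mm of centre along each tray axis, upright within 0.08 rad, on the tray floor within 3 mm, released and at rest ((((x of vblock_a in the frame of tray_square between -0.012 and 0.012 m and y of vblock_a in the frame of tray_square between 0.03 and 0.054 m) and (x of vblock_b in the frame of tray_square between -0.012 and 0.012 m and y of vblock_b in the frame of tray_square between -0.054 and -0.03 m)) or ((x of vblock_b in the frame of tray_square between -0.012 and 0.012 m and y of vblock_b in the frame of tray_square between 0.03 and 0.054 m) and (x of vblock_a in the frame of tray_square between -0.012 and 0.012 m and y of vblock_a in the frame of tray_square between -0.054 and -0.03 m))) and (((x of jack_a in the frame of tray_round between -0.012 and 0.012 m and y of jack_a in the frame of tray_round between 0.03 and 0.054 m) and (x of jack_b in the frame of tray_round between -0.012 and 0.012 m and y of jack_b in the frame of tray_round between -0.054 and -0.03 m)) or ((x of jack_b in the frame of tray_round between -0.012 and 0.012 m and y of jack_b in the frame of tray_round between 0.03 and 0.054 m) and (x of jack_a in the frame of tray_round between -0.012 and 0.012 m and y of jack_a in the frame of tray_round between -0.054 and -0.03 m))) and x of step_block in the frame of tray_long between -0.012 and 0.012 m and y of step_block in the frame of tray_long between -0.012 and 0.012 m and angle between the x axis of step_block and the y axis of tray_long, either way round below 0.3 rad and z of vblock_a in the frame of tray_square between 0.002 and 0.008 m and angle between each of vblock_a, vblock_b, jack_a, jack_b, step_block's own z axis and vertical below 0.08 rad and linear speed of each of vblock_a, vblock_b, jack_a, jack_b, step_block below 0.02 m/s and contact force between each of vblock_a, vblock_b, jack_a, jack_b, step_block and the fingers below 0.1 N and z of vblock_b in the frame of tray_square between 0.002 and 0.008 m and z of jack_a in the frame of tray_round between 0.002 and 0.008 m and z of jack_b in the frame of tray_round between 0.002 and 0.008 m and z of step_block in the frame of tray_long between 0.002 and 0.008 m); the robot touches nothing.
It fails at once if the drill vice is shifted by more than 10 mm (distance of vice from where it was at the start of the episode above 0.01 m).
It fails at once if the oil bottle is shifted or knocked over by more than 10 mm (distance of oil_bottle from where it was at the start of the episode above 0.01 m or angle between oil_bottle's own z axis and vertical above 0.3 rad).
It fails at once if a clamping piece is dropped (falls faster than 0.7 m/s out of the fingers, that is from more than about 25 mm) ((linear speed of vblock_a above 0.7 m/s and contact force between vblock_a and the fingers below 0.05 N) or (linear speed of vblock_b above 0.7 m/s and contact force between vblock_b and the fingers below 0.05 N) or (linear speed of jack_a above 0.7 m/s and contact force between jack_a and the fingers below 0.05 N) or (linear speed of jack_b above 0.7 m/s and contact force between jack_b and the fingers below 0.05 N) or (linear speed of step_block above 0.7 m/s and contact force between step_block and the fingers below 0.05 N)).
It also fails if it takes over 122 s, if anything falls off the work surface, if the arm or the gripper's body presses on something with over 40 N, if the wrist force passes 120 N, or if a joint passes its speed limit or range.

## Working session

There is one attempt and no reset: what is moved stays moved. The work goes in short steps, Python scripts to look and compute and a shell command to move; the robot and the scene stay as the last step left them, time stands still between calls to the robot, and variables do not carry over. Pictures are saved under pics/ and viewed, about 12 in all and at most 16, crops included, and the job is handed in when it is done.

```bash
mkdir -p pics
cat > h.py <<'E'
import numpy as np, cv2
from cell import manip
T=['vblock_a','jack_a','step_block','tray_square','tray_round','tray_long','vice','oil_bottle']
def ray(c,px):
    K=c["K"];r,cc=px
    return np.array([(cc-K[0,2])/K[0,0],(r-K[1,2])/K[1,1],1.])
def onplane(c,px,z,fish=False):
    d=ray(c,px)
    if fish:
        a=np.hypot(d[0],d[1]); d=np.array([*(d[:2]/max(a,1e-9)*np.sin(a)),np.cos(a)])
    R=np.array(c["R"]);t=np.array(c["t"]);C=-R.T@t;w=R.T@d
    return C+w*(z-C[2])/w[2]
def proj(c,X,fish=False):
    p=np.array(c["R"])@np.asarray(X,float)+c["t"];K=c["K"]
    if fish:
        r=np.hypot(p[0],p[1]);a=np.arctan2(r,p[2]);u=p[:2]/max(r,1e-9)*a
    else: u=p[:2]/p[2]
    return np.array([K[1,1]*u[1]+K[1,2],K[0,0]*u[0]+K[0,2]])
E
python3 - <<'E'
from h import *
np.set_printoptions(precision=3,suppress=True)
s=manip.observe();print(s['clock'],s['tcp_pos'],s['tool_rot'],s['width'])
for n in ['scene','side','wrist']:
    c=manip.camera(n);cv2.imwrite(f'pics/{n}0.png',c['color'])
    R=np.array(c["R"]);print(n,'C',-R.T@c['t'],'axis',R[2],'K',c['K'][0,0],c['K'][0,2],c['K'][1,2])
    for th in T:
        for d in manip.landmark_of(c,th):
            if d['p']>.2: print(n,th,round(d['p'],2),np.round(d['pixel']),onplane(c,d['pixel'],0,n=='wrist')[:2])
E
```

```text
0.0 [ 0.625 -0.     0.302] [[ 1.    -0.002 -0.   ]
 [ 0.    -0.     1.   ]
 [-0.002 -1.    -0.   ]] 0.0877749957562241
scene C [ 1.309 -0.521  1.144] axis [-0.577  0.353 -0.737] K 411.33139612977504 257.47354718957126 194.0002423900118
scene vblock_a 0.84 [237. 226.] [ 0.534 -0.17 ]
scene vblock_a 0.71 [200. 204.] [ 0.339 -0.162]
scene vblock_a 0.63 [212. 224.] [ 0.428 -0.124]
scene vblock_a 0.51 [215. 176.] [ 0.358 -0.279]
scene jack_a 0.71 [148. 308.] [0.292 0.346]
scene jack_a 0.64 [200. 252.] [ 0.429 -0.004]
scene jack_a 0.43 [170. 296.] [0.378 0.224]
scene jack_a 0.31 [187. 351.] [0.56  0.359]
scene step_block 0.61 [187. 280.] [0.427 0.119]
scene tray_square 0.86 [187. 352.] [0.56  0.361]
scene tray_round 0.57 [245. 288.] [ 0.669 -0.001]
scene tray_long 0.97 [275. 183.] [ 0.596 -0.358]
scene vice 0.89 [152. 376.] [0.452 0.58 ]
scene vice 0.46 [167. 299.] [0.369 0.244]
scene oil_bottle 0.87 [260. 115.] [ 0.436 -0.527]
side C [-0.13   0.645  0.995] axis [ 0.464 -0.479 -0.745] K 382.19527245988195 257.63746288904764 190.9865895661802
side vblock_a 0.79 [179. 291.] [ 0.446 -0.12 ]
s
[... 483 characters left out ...]
 354.] [ 0.44  -0.507]
wrist C [0.625 0.076 0.384] axis [-0.001 -0.278 -0.96 ] K 297.3186396354542 251.9019616391729 191.4705600192771
wrist vblock_a 0.86 [242. 132.] [ 0.443 -0.114]
wrist vblock_a 0.59 [278. 188.] [ 0.527 -0.174]
wrist vblock_a 0.59 [175. 116.] [ 0.431 -0.011]
wrist vblock_a 0.39 [263.  87.] [ 0.349 -0.159]
wrist jack_a 0.76 [14. 28.] [0.267 0.26 ]
wrist jack_a 0.72 [ 9. 72.] [0.36  0.244]
wrist jack_a 0.65 [174. 116.] [ 0.432 -0.009]
wrist step_block 0.76 [ 77. 104.] [0.421 0.129]
wrist tray_round 0.81 [166. 279.] [ 0.66 -0.  ]
wrist tray_round 0.28 [358. 231.] [ 0.587 -0.353]
wrist tray_long 0.87 [358. 233.] [ 0.589 -0.353]
wrist tray_long 0.67 [169. 279.] [ 0.661 -0.004]
```

Run:
```python
import cv2
a=cv2.imread('pics/scene0.png');b=cv2.imread('pics/side0.png')
cv2.imwrite('pics/s1.png',cv2.resize(a[120:320,80:420],(800,470),interpolation=cv2.INTER_CUBIC))
cv2.imwrite('pics/s2.png',cv2.resize(b[100:330,100:400],(782,600),interpolation=cv2.INTER_CUBIC))
```

```text
(no output)
```

View pics/s1.png

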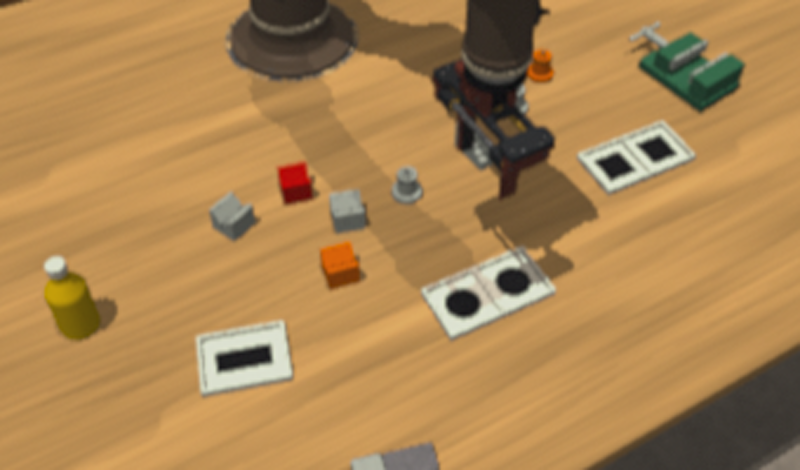

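View pics/s2.png

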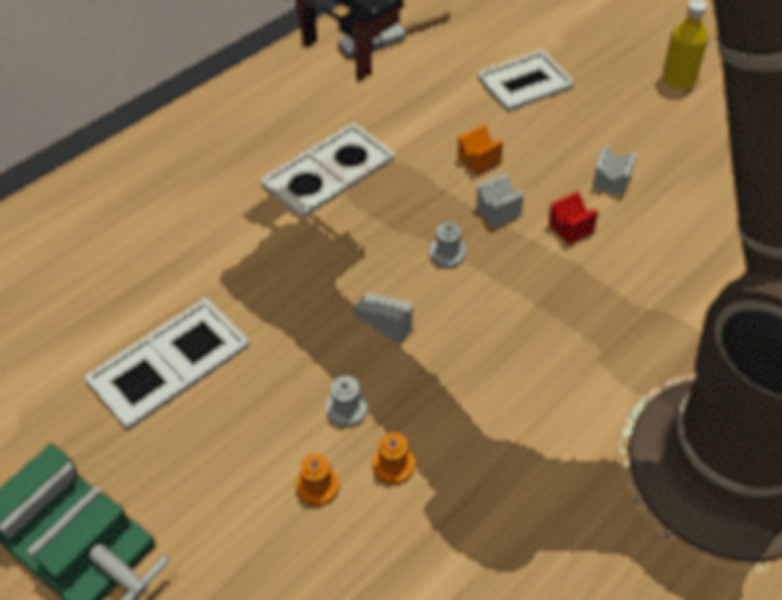

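Grey V-blocks are at scene crop (347,210) and (232,217); the red (295,183) and orange (340,265) ones are look-alikes. Grey jacks are at (407,185) and side crop (345,400); the two orange ones, side crop (317,480) and (393,458), are not wanted. The step block is at side crop (387,315). Next I fit poses from the silhouettes.

```bash
cat > fit.py <<'E'
from h import *
from scipy.optimize import minimize
def box(lx,ly,h): return np.array([[sx*lx/2,sy*ly/2,z] for sx in(-1,1) for sy in(-1,1) for z in(0,h)])
st=[];
for i in range(6):
    for x in(-36+12*i,-24+12*i):
        for y in(-14,14): st.append([x/1e3,y/1e3,(20+6*i)/1e3])
st+= [[sx*.036,sy*.014,0] for sx in(-1,1) for sy in(-1,1)]
a=np.arange(0,2*np.pi,.25)
cyl=lambda r,z:np.c_[r*np.cos(a),r*np.sin(a),0*a+z]
M={'vblock_a':[box(.046,.046,.042)],'step_block':[np.array(st)],
 'jack_a':[np.r_[cyl(.024,0),cyl(.024,.01)],np.r_[cyl(.016,.01),cyl(.016,.046)],np.r_[cyl(.01,.046),cyl(.01,.05)]],
 'tray_square':[box(.09,.172,.012)],'tray_round':[box(.09,.172,.012)],'tray_long':[box(.09,.12,.012)]}
def sil(c,parts,p,fish,S=4):
    m=np.zeros((384*S//2,512*S//2),np.uint8)
    co,si=np.cos(p[2]),np.sin(p[2]);R=np.array([[co,-si,0],[si,co,0],[0,0,1]])
    for P in parts:
        u=np.array([proj(c,R@v+[p[0],p[1],0],fish) for v in P])[:,::-1]
        cv2.fillConvexPoly(m,cv2.convexHull(np.round(((u+.5)*2-.5)*16).astype(np.int32)),1,cv2.LINE_8,4)
    return m>0
def fit(views,th,x0,yaws):
    """views: list of (cam,mask,fish)"""
    ms=[(c,cv2.resize(m.astype(np.uint8),(1024,768),interpolation=cv2.INTER_NEAREST)>0,f) for c,m,f in views]
    def cost(p): 
        s=0
        for c,m,f in ms:
            k=sil(c,M[th],p,f);s+=1-(k&m).sum()/max((k|m).sum(),1)
        return s/len(ms)
    best=None
    for y in yaws:
        r=minimize(cost,[*x0,y],method='Nelder-Mead',options=dict(initial_simplex=np.array([[*x0,y]]*4)+np.r_[[[0,0,0]],np.diag([.012,.012,.25])],xatol=2e-4,fatol=1e-4,maxiter=90))
        if best is None or r.fun<best.fun: best=r
    return best.x,best.fun
E
cat > m.py <<'E'
from fit import *
np.set_printoptions(precision=4,suppress=True)
cs={n:manip.camera(n) for n in('scene','side','wrist')}
W=[('vblock_a',(.443,-.117)),('vblock_a',(.358,-.275)),('jack_a',(.432,-.004)),('jack_a',(.369,.245)),('step_block',(.42,.13)),
('tray_square',(.56,.355)),('tray_round',(.664,-.001)),('tray_long',(.59,-.353))]
cuts={(n,th):manip.cut_out(c,th) for n,c in cs.items() for th in M}
for th,x in W:
    v=[];names=[]
    for n,c in cs.items():
        e=proj(c,[*x,.02],n=='wrist')
        ds=[d for d in cuts[n,th] if np.hypot(*(np.array(d['pixel'])-e))<14]
        if ds:
            d=max(ds,key=lambda d:d['p']);mm=np.array(d['pixels'])
            if mm[0].any() or mm[-1].any() or mm[:,0].any() or mm[:,-1].any(): continue
            v.append((c,mm,n=='wrist'));names.append((n,mm.sum()))
    if v:
        ys=[0] if th=='jack_a' else [0,.5,1,-.5] if th=='vblock_a' else [0,.8,1.6,2.4,3.2,4,4.8,5.5] if th=='step_block' else [0,.4,-.4]
        p,f=fit(v,th,x,ys);print(th,p[:2],np.degrees(p[2]).round(1),'cost',round(f,3),[a for a,_ in names],[b for _,b in names])
    else: print(th,x,'none')
E
time python3 m.py
```

```text
vblock_a [ 0.4418 -0.1164] -16.9 cost 0.164 ['scene', 'side', 'wrist'] [np.int64(242), np.int64(267), np.int64(1049)]
vblock_a [ 0.3644 -0.2718] 22.3 cost 0.12 ['scene', 'side'] [np.int64(254), np.int64(216)]
jack_a [ 0.4373 -0.0089] 0.7 cost 0.096 ['scene', 'side', 'wrist'] [np.int64(150), np.int64(195), np.int64(1060)]
jack_a [0.3606 0.2484] 13.5 cost 0.065 ['side'] [np.int64(242)]
step_block [0.4186 0.1301] 184.9 cost 0.059 ['side', 'wrist'] [np.int64(295), np.int64(1559)]
tray_square [0.5607 0.3517] -2.9 cost 0.053 ['scene', 'side'] [np.int64(841), np.int64(1511)]
tray_round [ 0.6644 -0.0053] -2.8 cost 0.054 ['scene', 'side', 'wrist'] [np.int64(1278), np.int64(855), np.int64(8881)]
tray_long [ 0.5927 -0.3533] -18.1 cost 0.057 ['scene', 'side'] [np.int64(988), np.int64(513)]
real	0m35.759s
user	0m18.108s
sys	0m2.885s
```

```bash
cat > go.py <<'E'
import sys
from h import *
# go.py x y z yaw : needed shift (cm, tool axes) and spin (deg); yaw = world angle of tool x (mod 180)
s=manip.observe();R=np.array(s['tool_rot']);p=np.array(s['tcp_pos'])
def go(x,y,z,yaw):
    d=R.T@(np.array([x,y,z])-p)*100
    cur=np.degrees(np.arctan2(R[1,0],R[0,0]));sp=(cur-yaw+90)%180-90
    print('shift',d.round(2),'spin',round(sp,1),'| alt',round(sp-180*np.sign(sp),1))
if __name__=='__main__':
    print('t',round(s['clock'],2),'tcp',p.round(4),'yaw',np.degrees(np.arctan2(R[1,0],R[0,0])).round(1),'q7',round(s['q'][6],1),'w',round(s['width'],4),'F',np.round(s['contact_force'],1))
    if len(sys.argv)>1: go(*map(float,sys.argv[1:]))
E
python3 -m jog '[[[-3,1,2],7],[[-6,2,4],14],[[-9,3,6],21],[[-12,4,8],28],[[-15,5,10],35],[[-18,5.3,12],42],[[-20.6,5.3,13],49],[[-20.6,5.3,13],56]]' 0.6 40
python3 go.py 0.4186 0.1301 0.25 94.9
```

```text
clock: 3.07
tcp_pos: [0.4143, 0.1321, 0.2492]
tool_rot: [[0.558, -0.003, 0.83], [-0.83, 0.0, 0.558], [-0.002, -1.0, -0.002]]
contact_force: [-0.2, 0.2, -0.1]
width: 0.0526
t 3.07 tcp [0.4143 0.1321 0.2492] yaw -56.1 q7 -79.6 w 0.0526 F [-0.2  0.2 -0.1]
shift [ 0.41 -0.08  0.24] spin 29.0 | alt -151.0
```

```bash
python3 -m jog '[[[0.2,0,0.1],7],[[0.4,0,0.2],14],[[0.4,0,0.2],21],[[0.4,0,0.2],29],[[0.4,0,0.2],29],[[0.4,0,0.2],29]]'
cat > w.py <<'E'
# w.py pic thing x y [thing x y ...] : wrist fit + overlay
import sys
from fit import *
np.set_printoptions(precision=4,suppress=True)
c=manip.camera('wrist');im=cv2.resize(c['color'],(1024,768));A=sys.argv[2:]
for i in range(0,len(A),3):
    th,x=A[i],(float(A[i+1]),float(A[i+2]));e=proj(c,[*x,.02],True)
    ds=[d for d in manip.cut_out(c,th) if np.hypot(*(np.array(d['pixel'])-e))<45]
    if not ds: print(th,x,'none at',e);continue
    d=min(ds,key=lambda d:np.hypot(*(np.array(d['pixel'])-e)));mm=np.array(d['pixels'])
    edge=mm[0].any() or mm[-1].any() or mm[:,0].any() or mm[:,-1].any()
    ys=[0] if th=='jack_a' else [0,.5,1,-.5] if th=='vblock_a' else [0,.8,1.6,2.4,3.2,4,4.8,5.5] if th=='step_block' else [0,.4,-.4]
    p,f=fit([(c,mm,True)],th,x,ys);print(th,p[:2],np.degrees(p[2]).round(1),'cost',round(f,3),'EDGE' if edge else '',np.round(d['pixel']))
    k=sil(c,M[th],p,True).astype(np.uint8)
    cv2.drawContours(im,cv2.findContours(k,0,2)[0],-1,(255,0,255),1)
cv2.imwrite(f'pics/{sys.argv[1]}.png',cv2.resize(im,(768,576),interpolation=cv2.INTER_AREA))
E
python3 w.py w1 step_block .4186 .1301 jack_a .4373 -.0089 jack_a .3606 .2484; python3 go.py
```

```text
clock: 3.57
tcp_pos: [0.4229, 0.1279, 0.2498]
tool_rot: [[0.09, 0.0, 0.996], [-0.996, 0.0, 0.09], [-0.0, -1.0, 0.0]]
contact_force: [-0.1, 0.1, 0.0]
width: 0.0524
step_block [0.4185 0.1306] 184.7 cost 0.038  [187. 246.]
jack_a [ 0.4373 -0.0084] 5.2 cost 0.063  [176. 368.]
jack_a [0.3593 0.2487] 11.3 cost 0.051  [222. 148.]
t 3.77 tcp [0.4229 0.1278 0.2497] yaw -84.9 q7 -106.7 w 0.0529 F [ 0.2  0.3 -0.3]
```

View pics/w1.png

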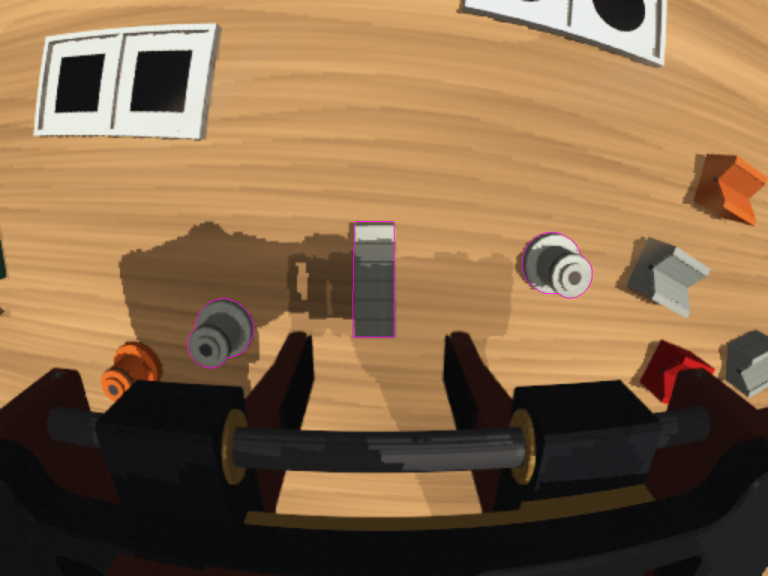

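```bash
python3 -m jog '[[[-0.3,3,-1.2],0.4],[[-0.3,6,-1.2],0.4],[[-0.3,9,-1.2],0.4],[[-0.3,12,-1.2],0.4],[[-0.3,14.5,-1.2],0.4],[[-0.3,16.1,-1.2],0.4],[[-0.3,16.1,-1.2],0.4],[[-0.3,16.1,-1.2],0.4]]' 0.6 40; python3 go.py .4105 .130 .089 94.7
python3 -m jog '[[[0,0,0],0],[[0,0,0],0],[[0,0,0],0],[[0,0,0],0]]' 0 40; python3 go.py .5927 -.3533 .2 0
```

```text
clock: 4.43
tcp_pos: [0.4104, 0.1295, 0.0882]
tool_rot: [[0.081, -0.002, 0.997], [-0.997, -0.001, 0.081], [0.001, -1.0, -0.002]]
contact_force: [-0.5, -0.2, 0.1]
width: 0.0529
t 4.43 tcp [0.4104 0.1295 0.0882] yaw -85.3 q7 -105.9 w 0.0529 F [-0.5 -0.2  0.1]
shift [-0.05 -0.08  0.02] spin -0.0 | alt 180.0
clock: 4.77
tcp_pos: [0.4112, 0.13, 0.0896]
tool_rot: [[0.08, 0.002, 0.997], [-0.997, 0.001, 0.08], [-0.001, -1.0, 0.002]]
contact_force: [-0.5, -0.2, -0.4]
width: 0.0293
t 4.77 tcp [0.4112 0.13   0.0896] yaw -85.4 q7 -105.9 w 0.0293 F [-0.5 -0.2 -0.4]
shift [ 49.62 -11.05  14.23] spin -85.4 | alt 94.6
```

```bash
python3 -m jog '[[[0,-1,0],0],[[0,-4,0],0],[[1,-8,0.5],0],[[4,-11,1.5],-6],[[8,-11,2.5],-12],[[12,-11,3.5],-18],[[16,-11,4.5],-24],[[20,-11,5.5],-30]]'; python3 go.py .5902 -.3609 .2 -18.1
```

```text
clock: 5.43
tcp_pos: [0.4753, -0.0481, 0.1991]
tool_rot: [[0.561, 0.0, 0.828], [-0.828, 0.0, 0.561], [-0.0, -1.0, 0.0]]
contact_force: [0.8, 1.4, -4.9]
width: 0.0274
t 5.43 tcp [ 0.4753 -0.0481  0.1991] yaw -55.9 q7 -53.6 w 0.0274 F [ 0.8  1.4 -4.9]
shift [32.34 -0.09 -8.05] spin -37.8 | alt 142.2
```

```bash
python3 -m jog '[[[4,0,-1],-5],[[8,0,-2],-10],[[12,0,-3],-15],[[16,0,-4],-20],[[20,0,-5],-25],[[24,0,-6],-30],[[28,0,-7],-35],[[31,0,-8],-37]]' 
python3 -m jog '[[[0,0,0],0],[[0,0,0],0]]'; python3 w.py w2 tray_long .5927 -.3533; python3 go.py .5902 -.3609 .15 -18.1
```

```text
clock: 6.1
tcp_pos: [0.5814, -0.3521, 0.1982]
tool_rot: [[0.946, -0.001, 0.325], [-0.325, -0.001, 0.946], [-0.0, -1.0, -0.001]]
contact_force: [0.1, 0.1, -4.5]
width: 0.0275
clock: 6.27
tcp_pos: [0.5802, -0.3511, 0.1975]
tool_rot: [[0.943, -0.002, 0.333], [-0.333, -0.0, 0.943], [-0.002, -1.0, -0.001]]
contact_force: [1.1, 1.2, -5.0]
width: 0.0277
tray_long [ 0.5911 -0.3516] -17.4 cost 0.424  [160. 282.]
t 6.37 tcp [ 0.5811 -0.3474  0.1979] yaw -19.2 q7 8.7 w 0.0276 F [ 0.4 -0.  -5. ]
shift [ 1.32  4.78 -0.98] spin -1.1 | alt 178.9
```

View pics/w2.png

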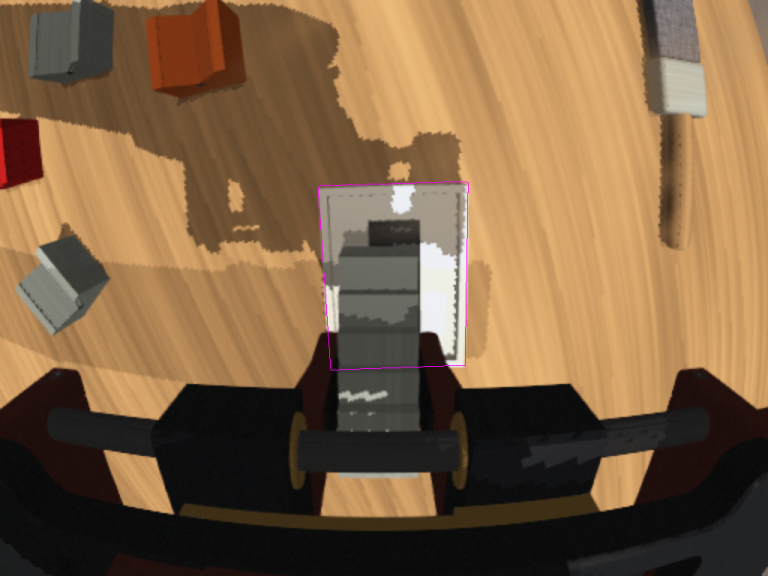

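```bash
python3 -m jog '[[[1.2,1.5,-1],-1],[[1.2,4,-1],-1],[[1.2,6.5,-1],-1],[[1.2,8.5,-1],-1],[[1.2,9.2,-1],-1],[[1.2,9.2,-1],-1]]'; python3 go.py .5896 -.3604 .095 -18
```

```text
clock: 6.87
tcp_pos: [0.5888, -0.3596, 0.1046]
tool_rot: [[0.951, -0.004, 0.31], [-0.31, 0.003, 0.951], [-0.004, -1.0, 0.001]]
contact_force: [0.1, -0.4, -4.4]
width: 0.0277
t 6.87 tcp [ 0.5888 -0.3596  0.1046] yaw -18.1 q7 10.4 w 0.0277 F [ 0.1 -0.4 -4.4]
shift [ 0.1   0.96 -0.05] spin -0.1 | alt 179.9
```

Now lower, open partway, and rise while turning toward the next pick, the jack at (0.437,-0.008).

```bash
python3 -m jog '[[[0.1,0.4,0],0],[[0.1,0.8,0],0],[[0.1,0.9,0],0],[[0.1,0.9,0],0]]' 0; python3 -m jog '[[[0,0,0],0],[[0,0,0],0],[[0,0,0],0],[[0,-2,0],0],[[0,-6,0],0],[[0,-10,0],0],[[0,-10,0],0]]' 0.6; python3 go.py .4373 -.0084 .2 0
```

```text
clock: 7.2
tcp_pos: [0.5909, -0.3624, 0.0984]
tool_rot: [[0.95, 0.001, 0.312], [-0.312, -0.0, 0.95], [0.001, -1.0, -0.0]]
contact_force: [1.1, 0.3, -5.0]
width: 0.0278
clock: 7.78
tcp_pos: [0.5939, -0.3646, 0.2072]
tool_rot: [[0.95, 0.012, 0.313], [-0.313, -0.006, 0.95], [0.013, -1.0, -0.002]]
contact_force: [1.1, -0.9, -0.0]
width: 0.0528
t 7.78 tcp [ 0.5939 -0.3646  0.2072] yaw -18.2 q7 10.4 w 0.0528 F [ 1.1 -0.9 -0. ]
shift [-26.02   0.31  28.93] spin -18.2 | alt 161.8
```

```bash
python3 w.py w3 step_block .592 -.3528 tray_long .592 -.3528 vblock_a .3644 -.2718; for i in 1 2 3; do python3 go.py; done
```

```text
step_block [ 0.5925 -0.3563] 253.1 cost 0.055  [188. 245.]
tray_long [ 0.5904 -0.3527] -17.8 cost 0.279  [165. 230.]
vblock_a [ 0.3635 -0.2705] 21.7 cost 0.066  [176.  29.]
t 7.98 tcp [ 0.5903 -0.3622  0.1973] yaw -18.2 q7 10.4 w 0.053 F [ 0.4  0.7 -0.2]
t 7.98 tcp [ 0.5903 -0.3622  0.1973] yaw -18.2 q7 10.4 w 0.053 F [ 0.4  0.7 -0.2]
t 7.98 tcp [ 0.5903 -0.3622  0.1973] yaw -18.2 q7 10.4 w 0.053 F [ 0.4  0.7 -0.2]
```

View pics/w3.png

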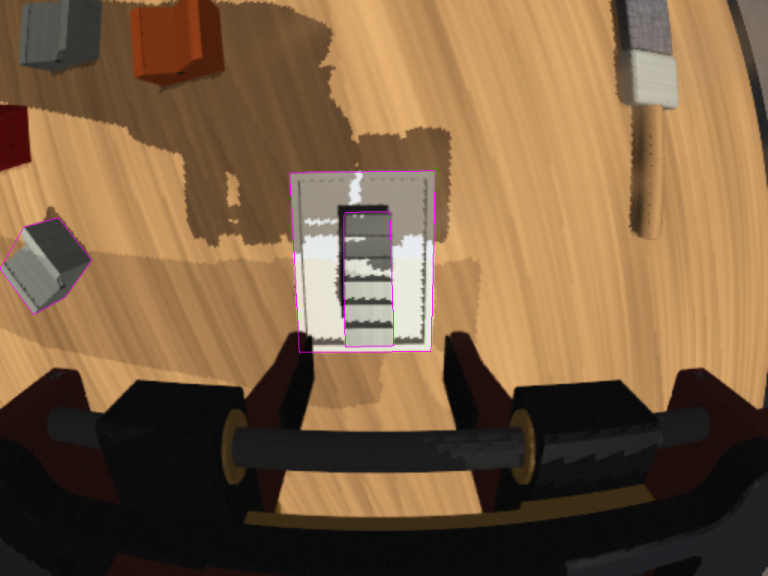

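The step block sits within about 4 mm of the oblong outline (pic 768x576, block near (368,280)). Next is the grey V-block at left (47,265).

```bash
python3 -m jog '[[[-3.5,0,0],-6],[[-7,0,0.5],-12],[[-10.5,0,1],-18],[[-14,0,1],-24],[[-17.5,0,1.5],-30],[[-21,0,1.6],-36],[[-24.4,0,1.6],-40],[[-24.4,0,1.6],-40]]' 0.75; python3 -m jog '[[[0,0,0],0],[[0,0,0],0]]'; python3 go.py .3635 -.2705 .091 21.7
```

```text
clock: 8.65
tcp_pos: [0.3568, -0.2687, 0.1957]
tool_rot: [[0.928, -0.008, -0.374], [0.374, 0.003, 0.928], [-0.006, -1.0, 0.006]]
contact_force: [-0.4, 0.3, -0.2]
width: 0.0658
clock: 8.82
tcp_pos: [0.3643, -0.2712, 0.1974]
tool_rot: [[0.929, 0.0, -0.37], [0.37, 0.0, 0.929], [0.0, -1.0, 0.0]]
contact_force: [0.4, 0.5, 0.6]
width: 0.0655
t 8.82 tcp [ 0.3643 -0.2712  0.1974] yaw 21.7 q7 49.2 w 0.0655 F [0.4 0.5 0.6]
shift [-0.05 10.64  0.1 ] spin 0.0 | alt -180.0
```

```bash
python3 -m jog '[[[0,3,0.1],0],[[0,6,0.1],0],[[0,8.5,0.1],0],[[0,10,0.1],0],[[0,10.6,0.1],0],[[0,10.6,0.1],0],[[0,10.6,0.1],0]]' ; python3 -m jog '[[[0,0,0],0],[[0,0,0],0],[[0,0,0],0],[[0,0,0],0],[[0,0,0],0],[[0,-1,0],0],[[0,-5,0],0],[[0,-9,0],0]]' 0 45;  python3 go.py .5628 .3936 .21 -2.9
```

```text
clock: 9.4
tcp_pos: [0.3643, -0.2702, 0.0916]
tool_rot: [[0.928, -0.0, -0.372], [0.372, 0.0, 0.928], [-0.0, -1.0, 0.0]]
contact_force: [-0.8, -0.4, 0.2]
width: 0.0659
clock: 10.07
tcp_pos: [0.3618, -0.2689, 0.1815]
tool_rot: [[0.928, -0.005, -0.372], [0.372, 0.004, 0.928], [-0.003, -1.0, 0.005]]
contact_force: [0.9, -0.6, -5.6]
width: 0.0456
t 10.07 tcp [ 0.3618 -0.2689  0.1815] yaw 21.8 q7 48.8 w 0.0456 F [ 0.9 -0.6 -5.6]
shift [43.28 -2.71 54.04] spin 24.7 | alt -155.3
```

```bash
python3 -m jog '[[[2,-1.5,2.5],1],[[4.4,-2.7,5.5],3],[[6.8,-2.7,8.5],5],[[9.2,-2.7,11.5],7],[[11.6,-2.7,14.5],9],[[14,-2.7,17.5],11],[[16.4,-2.7,20.5],13],[[18.8,-2.7,23.5],15]]'; python3 go.py .5628 .3936 .21 -2.9
```

```text
clock: 10.73
tcp_pos: [0.4501, 0.0196, 0.209]
tool_rot: [[0.993, -0.001, -0.117], [0.117, -0.0, 0.993], [-0.001, -1.0, -0.0]]
contact_force: [1.0, -1.1, -5.0]
width: 0.0459
t 10.73 tcp [0.4501 0.0196 0.209 ] yaw 6.7 q7 -7.8 w 0.0459 F [ 1.  -1.1 -5. ]
shift [15.55 -0.12 35.83] spin 9.6 | alt -170.4
```

```bash
python3 -c "
import numpy as np;print('x,z axes after: use go output')"
```

```text
x,z axes after: use go output
```

```bash
python3 -m jog '[[[1.6,0,3.6],1],[[3.2,0,7.2],2],[[4.8,0,10.8],4],[[6.4,0,14.4],5],[[8,0,18],6],[[9.6,0,21.6],7],[[11.2,0,25.2],8],[[12.8,0,28.8],9.6]]'; python3 -m jog '[[[1,0,2.5],0],[[1.5,0,4.5],0],[[1.5,0,4.5],0],[[1.5,0,4.5],0]]'; python3 w.py w4 tray_square .5607 .3517 ; python3 go.py .5628 .3936 .105 -2.9
```

```text
clock: 11.4
tcp_pos: [0.5433, 0.3203, 0.2085]
tool_rot: [[0.999, -0.001, 0.05], [-0.05, -0.001, 0.999], [-0.001, -1.0, -0.001]]
contact_force: [0.7, -0.1, -4.7]
width: 0.0457
clock: 11.73
tcp_pos: [0.5597, 0.3641, 0.2079]
tool_rot: [[0.999, -0.002, 0.047], [-0.047, -0.001, 0.999], [-0.002, -1.0, -0.001]]
contact_force: [-0.3, -1.1, -5.7]
width: 0.0459
tray_square (0.5607, 0.3517) none at [202.0665 254.0805]
t 11.83 tcp [0.5604 0.3619 0.2082] yaw -2.8 q7 -48.6 w 0.046 F [ 0.2  0.3 -5.6]
shift [ 0.1  10.31  3.2 ] spin 0.1 | alt -179.9
```

View pics/w4.png

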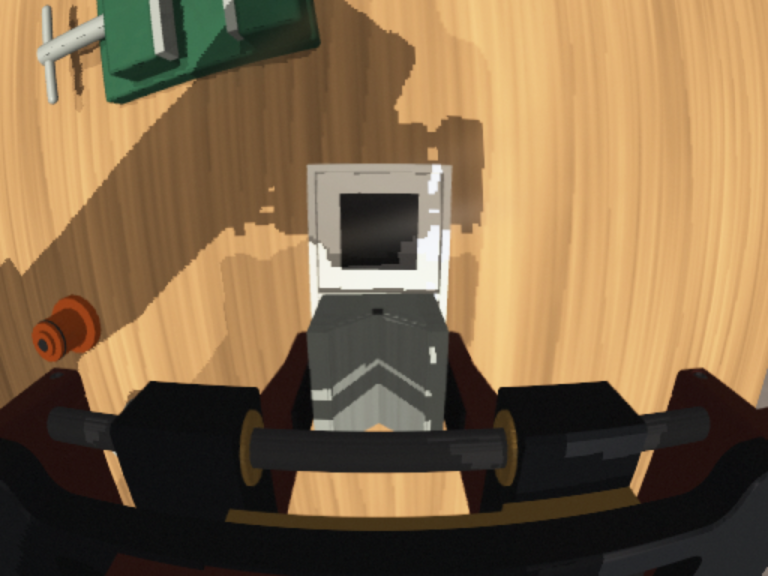

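The far square outline has corners (340,194),(418,194),(416,269),(341,269). I'll convert its centre to a world position.

```bash
python3 - <<'E'
from h import *
c=manip.camera('wrist')
P=[onplane(c,[(y+.5)*2/3-.5,(x+.5)*2/3-.5],.005,True) for x,y in[(340,194),(418,194),(416.5,269.5),(341,269.5)]]
P=np.array(P);print(P.round(4),P.mean(0).round(4))
for z,xy in((.012,(308,165)),(.012,(451.5,165))): print(onplane(c,[(xy[1]+.5)*2/3-.5,(xy[0]+.5)*2/3-.5],z,True).round(4))
E
python3 go.py .5628 .3936 .105 -2.9
```

```text
[[0.5386 0.4183 0.005 ]
 [0.5881 0.4158 0.005 ]
 [0.5856 0.3663 0.005 ]
 [0.536  0.3688 0.005 ]] [0.5621 0.3923 0.005 ]
[0.5204 0.4382 0.012 ]
[0.6091 0.4339 0.012 ]
t 11.88 tcp [0.5607 0.3615 0.2084] yaw -2.9 q7 -48.6 w 0.0456 F [ 0.2 -0.1 -5.4]
shift [ 0.06 10.34  3.24] spin 0.0 | alt -180.0
```

```bash
python3 -m jog '[[[0,2,2],0],[[0,5,3.2],0],[[0,8,3.2],0],[[0,9.6,3.2],0],[[0,10.4,3.2],0],[[0,10.9,3.2],0],[[0,11.1,3.2],0],[[0,11.1,3.2],0]]'; python3 go.py .5624 .393 .0965 -2.9
```

```text
clock: 12.55
tcp_pos: [0.5631, 0.3949, 0.0986]
tool_rot: [[0.999, 0.001, 0.05], [-0.05, 0.001, 0.999], [0.001, -1.0, 0.001]]
contact_force: [-0.7, -0.1, -4.5]
width: 0.046
t 12.55 tcp [0.5631 0.3949 0.0986] yaw -2.8 q7 -52.6 w 0.046 F [-0.7 -0.1 -4.5]
shift [-0.06  0.21 -0.2 ] spin 0.1 | alt -179.9
```

```bash
python3 -m jog '[[[0,0.2,-0.1],0],[[0,0.2,-0.1],0],[[0,0.2,-0.1],0]]'; python3 -m jog '[[[0,0,0],0],[[0,0,0],0],[[0,-1,0],0],[[0,-4,0],0],[[0,-8,0],0],[[0,-11,0],0],[[0,-11,0],0],[[0,-11,0],0]]' 0.58; python3 w.py w5 vblock_a .5624 .393; python3 go.py .3597 .2487 .2 -2.9
```

```text
clock: 12.8
tcp_pos: [0.5633, 0.3949, 0.0976]
tool_rot: [[0.999, 0.003, 0.049], [-0.049, 0.002, 0.999], [0.003, -1.0, 0.002]]
contact_force: [0.5, -0.3, 3.6]
width: 0.0458
clock: 13.47
tcp_pos: [0.5632, 0.395, 0.2091]
tool_rot: [[0.999, 0.004, 0.049], [-0.049, 0.003, 0.999], [0.004, -1.0, 0.003]]
contact_force: [-0.3, -0.1, 0.1]
width: 0.0511
vblock_a [0.5623 0.394 ] 87.9 cost 0.06  [190. 250.]
t 13.57 tcp [0.5621 0.3939 0.2055] yaw -2.8 q7 -50.7 w 0.0511 F [ 0.  -0.4  0.1]
shift [-19.5    0.56 -15.49] spin 0.1 | alt -179.9
```

View pics/w5.png

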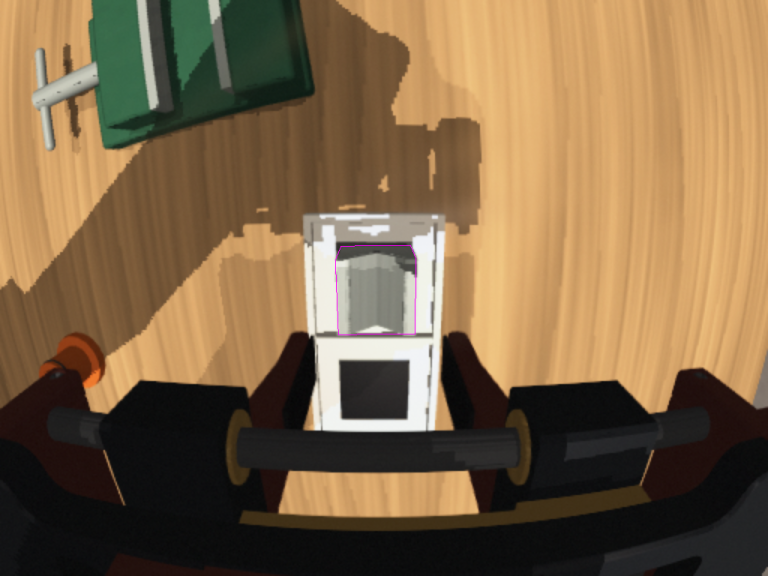

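The first V-block stands centred in its bay, around (376,290). Next is the grey jack at (0.36,0.249).

```bash
python3 -m jog '[[[-3,0,-2.4],0],[[-6,0,-4.8],0],[[-9,0,-7.2],0],[[-12,0,-9.6],0],[[-15,0,-12],0],[[-18,0,-14.2],0],[[-19.5,0,-15.5],0],[[-19.5,0,-15.5],0]]'; python3 -m jog '[[[0,0,0],0],[[0,0,0],0],[[0,0,0],0]]';python3 w.py w6 jack_a .3597 .2487; python3 go.py .3597 .2487 .094 -2.9
```

```text
clock: 14.23
tcp_pos: [0.3561, 0.2455, 0.2044]
tool_rot: [[0.999, -0.004, 0.049], [-0.049, -0.004, 0.999], [-0.004, -1.0, -0.005]]
contact_force: [-0.9, -0.4, -0.7]
width: 0.051
clock: 14.48
tcp_pos: [0.3607, 0.2496, 0.2054]
tool_rot: [[0.999, -0.0, 0.049], [-0.049, 0.0, 0.999], [-0.0, -1.0, 0.0]]
contact_force: [0.4, 0.3, -0.4]
width: 0.0505
jack_a [0.3589 0.2489] 4.1 cost 0.064  [188. 249.]
t 14.58 tcp [0.3605 0.2495 0.2053] yaw -2.8 q7 -50.8 w 0.0509 F [-0.2  0.5 -0.4]
shift [-0.07 11.13 -0.09] spin 0.1 | alt -179.9
```

View pics/w6.png

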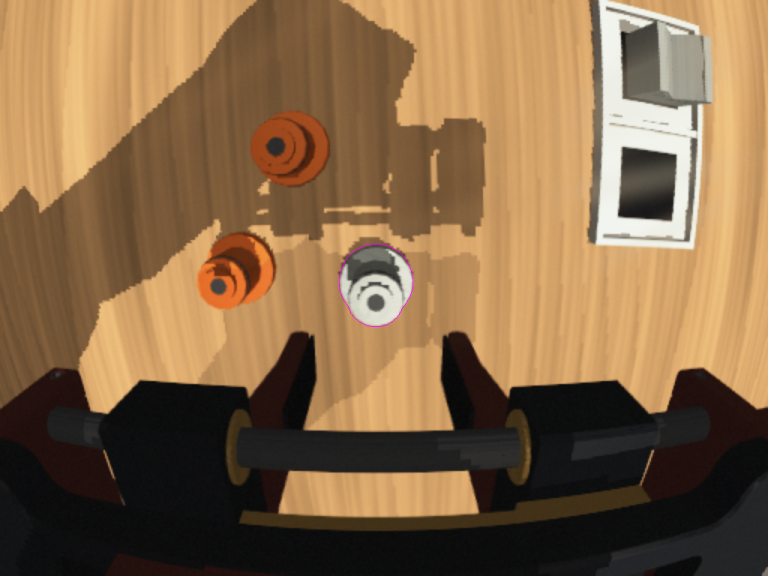

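The grey jack is at (376,290), with the orange look-alikes (240,270) and (290,150) clear of the jaws.

```bash
python3 -m jog '[[[-0.1,3,-0.1],0],[[-0.1,6,-0.1],0],[[-0.1,8.5,-0.1],0],[[-0.1,10.3,-0.1],0],[[-0.1,11.1,-0.1],0],[[-0.1,11.1,-0.1],0],[[-0.1,11.1,-0.1],0]]' ; python3 -m jog '[[[0,0,0],0],[[0,0,0],0],[[0,0,0],0],[[0,0,0],0],[[0,0,0],0],[[0,-1,0],0],[[0,-5,0],0],[[0,-10,0],0]]' 0 40;  python3 go.py .6665 .0 .21 -2.9
```

```text
clock: 15.17
tcp_pos: [0.3591, 0.2484, 0.0947]
tool_rot: [[0.999, -0.001, 0.048], [-0.048, -0.0, 0.999], [-0.001, -1.0, -0.0]]
contact_force: [-0.4, 0.4, -0.5]
width: 0.0513
clock: 15.83
tcp_pos: [0.3573, 0.2471, 0.1863]
tool_rot: [[0.999, -0.005, 0.048], [-0.048, -0.003, 0.999], [-0.005, -1.0, -0.003]]
contact_force: [2.1, -0.3, -3.3]
width: 0.0317
t 15.83 tcp [0.3573 0.2471 0.1863] yaw -2.7 q7 -51.9 w 0.0317 F [ 2.1 -0.3 -3.3]
shift [ 32.06  -2.46 -23.2 ] spin 0.2 | alt -179.8
```

```bash
python3 -m jog '[[[3,-2,-2.2],0],[[6.2,-2,-4.4],0],[[9.4,-2,-6.6],0],[[12.6,-2,-8.8],0],[[15.8,-2,-11],0],[[19,-2,-13.2],0],[[22.2,-2,-15.4],0],[[25.4,-2,-17.6],0]]'; python3 -m jog '[[[3,0,-2.2],0],[[6,0,-4.5],0],[[6.5,0,-5.5],0],[[6.5,0,-5.5],0],[[6.5,0,-5.5],0]]'; python3 w.py w7 ; python3 go.py .6665 .0367 .105 -2.9
```

```text
clock: 16.5
tcp_pos: [0.6048, 0.0582, 0.2068]
tool_rot: [[0.999, -0.001, 0.049], [-0.049, 0.0, 0.999], [-0.001, -1.0, 0.0]]
contact_force: [0.9, 0.6, -3.4]
width: 0.0313
clock: 16.92
tcp_pos: [0.6656, 0.0011, 0.206]
tool_rot: [[0.999, -0.002, 0.05], [-0.05, 0.001, 0.999], [-0.002, -1.0, 0.0]]
contact_force: [-1.3, 0.6, -3.5]
width: 0.0315
t 16.97 tcp [0.6653 0.0026 0.2062] yaw -2.8 q7 -13.5 w 0.0313 F [-0.5  0.4 -2.7]
shift [-0.03 10.12  3.41] spin 0.1 | alt -179.9
```

View pics/w7.png

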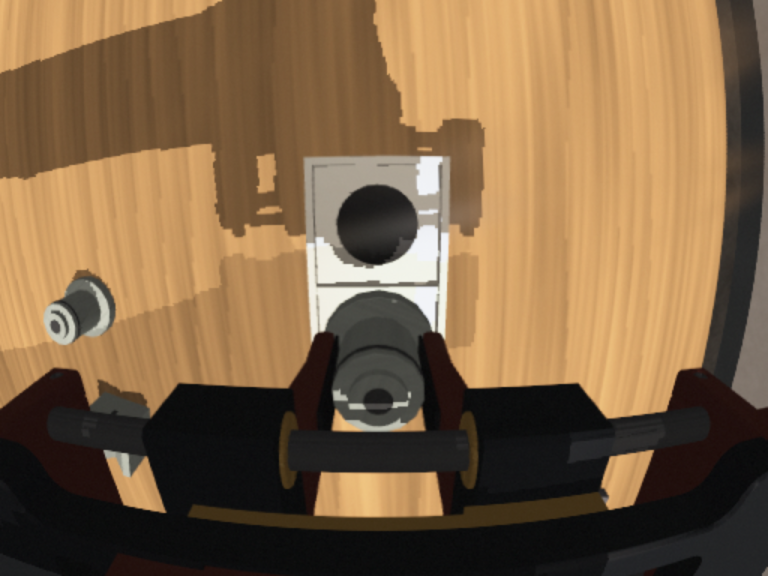

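The far round outline spans about (336–418, 184–265).

```bash
python3 - <<'E'
from h import *
c=manip.camera('wrist')
P=np.array([onplane(c,[(y+.5)*2/3-.5,(x+.5)*2/3-.5],.005,True) for x,y in[(336,224),(418,224),(377,184.5),(377,265)]]);print(P.round(4),P[:2].mean(0).round(4),P[2:].mean(0).round(4))
E
python3 go.py .6665 .0367 .105 -2.9
```

```text
[[0.6397 0.0407 0.005 ]
 [0.692  0.0382 0.005 ]
 [0.6671 0.0645 0.005 ]
 [0.6646 0.0125 0.005 ]] [0.6659 0.0394 0.005 ] [0.6659 0.0385 0.005 ]
t 17.02 tcp [0.6653 0.0033 0.2064] yaw -2.7 q7 -13.5 w 0.0314 F [-0.8  0.2 -2.3]
shift [-0.02 10.14  3.33] spin 0.2 | alt -179.8
```

```bash
python3 -m jog '[[[0,2,2],0],[[0,5,3.5],0],[[0,7.5,3.5],0],[[0,9,3.5],0],[[0,10,3.5],0],[[0,10.5,3.5],0],[[0,10.6,3.5],0],[[0,10.6,3.5],0]]'; python3 go.py .666 .038 .0995 -2.9
```

```text
clock: 17.68
tcp_pos: [0.6683, 0.0372, 0.1012]
tool_rot: [[0.999, 0.001, 0.048], [-0.048, 0.0, 0.999], [0.001, -1.0, 0.0]]
contact_force: [-0.3, -0.0, -2.8]
width: 0.0309
t 17.68 tcp [0.6683 0.0372 0.1012] yaw -2.8 q7 -18.1 w 0.0309 F [-0.3 -0.  -2.8]
shift [-0.23  0.17  0.07] spin 0.1 | alt -179.9
```

```bash
python3 -m jog '[[[-0.1,0.15,0],0],[[-0.1,0.15,0],0],[[-0.1,0.15,0],0]]'; python3 -m jog '[[[0,0,0],0],[[0,0,0],0],[[0,0,0],0],[[0,-1,0],0],[[0,-4,0],0],[[0,-8,0],0],[[0,-11,0],0],[[0,-11,0],0]]' 0.58; python3 -m jog '[[[0,0,0],0],[[0,0,0],0]]'; python3 w.py w8 jack_a .666 .038 jack_a .4373 -.0084; python3 go.py .4373 -.0084 .21 -2.9
```

```text
clock: 17.93
tcp_pos: [0.6681, 0.037, 0.1006]
tool_rot: [[0.999, 0.003, 0.049], [-0.049, 0.0, 0.999], [0.003, -1.0, 0.001]]
contact_force: [0.1, 0.7, 6.5]
width: 0.0313
clock: 18.6
tcp_pos: [0.67, 0.0372, 0.2168]
tool_rot: [[0.999, 0.011, 0.049], [-0.049, 0.001, 0.999], [0.011, -1.0, 0.002]]
contact_force: [1.2, 0.7, 1.4]
width: 0.0511
clock: 18.77
tcp_pos: [0.6667, 0.0366, 0.2089]
tool_rot: [[0.999, -0.0, 0.049], [-0.049, -0.0, 0.999], [-0.0, -1.0, -0.0]]
contact_force: [-0.2, -0.1, -0.1]
width: 0.0508
jack_a [0.6678 0.0363] 14.3 cost 0.025  [187. 252.]
jack_a [ 0.4377 -0.0081] -4.1 cost 0.125  [234.  58.]
t 18.92 tcp [0.6663 0.0366 0.2073] yaw -2.8 q7 -16.5 w 0.051 F [ 0.6  0.  -0.2]
shift [-22.65  -0.21  -5.61] spin 0.1 | alt -179.9
```

View pics/w8.png

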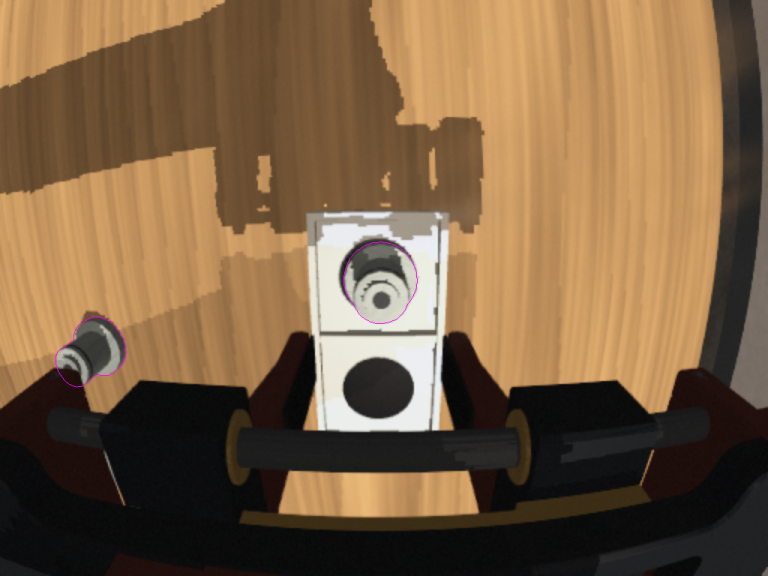

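Jack one is in its bay at (378,280), about 2 mm off. Next is the second grey jack.

```bash
python3 -m jog '[[[-3.5,0,-0.8],0],[[-7,0,-1.6],0],[[-10.5,0,-2.6],0],[[-14,0,-3.5],0],[[-17.5,0,-4.4],0],[[-21,0,-5.2],0],[[-22.7,0,-5.6],0],[[-22.7,0,-5.6],0]]'; python3 -m jog '[[[0,0,0],0],[[0,0,0],0],[[0,0,0],0]]'; python3 w.py w9 jack_a .4375 -.0083 vblock_a .4418 -.1164; python3 go.py .4375 -.0083 .094 -2.9
```

```text
clock: 19.58
tcp_pos: [0.4333, -0.0092, 0.2079]
tool_rot: [[0.999, -0.004, 0.05], [-0.05, -0.001, 0.999], [-0.004, -1.0, -0.001]]
contact_force: [-0.4, -1.1, -0.7]
width: 0.051
clock: 19.83
tcp_pos: [0.4387, -0.0078, 0.2087]
tool_rot: [[0.999, 0.0, 0.048], [-0.048, 0.0, 0.999], [0.0, -1.0, 0.0]]
contact_force: [-0.5, 0.2, -0.0]
width: 0.051
jack_a [ 0.4366 -0.0079] -2.3 cost 0.054  [186. 246.]
vblock_a (0.4418, -0.1164) none at [286.0951 259.7008]
t 19.98 tcp [ 0.4382 -0.0079  0.2085] yaw -2.8 q7 -12.9 w 0.0504 F [0.1 0.5 0.1]
shift [-0.07 11.45 -0.05] spin 0.1 | alt -179.9
```

```bash
python3 -m jog '[[[-0.1,3,0],0],[[-0.1,6,0],0],[[-0.1,8.5,0],0],[[-0.1,10.6,0],0],[[-0.1,11.4,0],0],[[-0.1,11.4,0],0],[[-0.1,11.4,0],0]]' ; python3 -m jog '[[[0,0,0],0],[[0,0,0],0],[[0,0,0],0],[[0,0,0],0],[[0,0,0],0],[[0,-1,0],0],[[0,-5,0],0],[[0,-10,0],0]]' 0 40;  python3 go.py .6618 -.046 .21 -2.9
```

```text
clock: 20.57
tcp_pos: [0.4368, -0.0079, 0.0949]
tool_rot: [[0.999, -0.001, 0.048], [-0.048, 0.0, 0.999], [-0.001, -1.0, 0.0]]
contact_force: [-0.2, -0.6, -0.1]
width: 0.0509
clock: 21.23
tcp_pos: [0.4347, -0.008, 0.1865]
tool_rot: [[0.999, -0.006, 0.048], [-0.048, 0.0, 0.999], [-0.006, -1.0, 0.0]]
contact_force: [1.6, -0.4, -2.2]
width: 0.0314
t 21.23 tcp [ 0.4347 -0.008   0.1865] yaw -2.8 q7 -13.8 w 0.0314 F [ 1.6 -0.4 -2.2]
shift [22.85 -2.48 -2.71] spin 0.1 | alt -179.9
```

```bash
python3 -m jog '[[[3.5,-1,-0.5],0],[[7,-1.5,-0.9],0],[[10.5,-1.5,-1.3],0],[[14,-1.5,-1.7],0],[[17.5,-1.5,-2.1],0],[[20.5,-1.5,-2.5],0],[[22.5,-1.5,-2.7],0],[[22.5,-1.5,-2.7],0]]'; python3 -m jog '[[[0,0,0],0],[[0,0,0],0],[[0,0,0],0]]'; python3 go.py .6618 -.046 .0995 -2.9
```

```text
clock: 21.9
tcp_pos: [0.6628, -0.047, 0.2014]
tool_rot: [[0.999, 0.002, 0.05], [-0.05, 0.0, 0.999], [0.002, -1.0, 0.0]]
contact_force: [-0.1, -0.4, -3.1]
width: 0.0314
clock: 22.15
tcp_pos: [0.6588, -0.0458, 0.2016]
tool_rot: [[0.999, -0.001, 0.048], [-0.048, 0.0, 0.999], [-0.001, -1.0, 0.0]]
contact_force: [-0.5, -0.9, -2.2]
width: 0.0314
t 22.15 tcp [ 0.6588 -0.0458  0.2016] yaw -2.8 q7 -9.3 w 0.0314 F [-0.5 -0.9 -2.2]
shift [ 3.200e-01  1.021e+01 -1.000e-02] spin 0.1 | alt -179.9
```

```bash
python3 -m jog '[[[0.3,3,0],0],[[0.3,6,0],0],[[0.3,8,0],0],[[0.3,9.2,0],0],[[0.3,9.8,0],0],[[0.3,10.1,0],0],[[0.3,10.2,0],0],[[0.3,10.2,0],0]]'; python3 go.py .6618 -.046 .0995 -2.9
```

```text
clock: 22.82
tcp_pos: [0.6636, -0.0461, 0.101]
tool_rot: [[0.999, 0.002, 0.049], [-0.049, -0.0, 0.999], [0.002, -1.0, 0.0]]
contact_force: [-0.1, 0.1, -2.7]
width: 0.0316
t 22.82 tcp [ 0.6636 -0.0461  0.101 ] yaw -2.8 q7 -10.8 w 0.0316 F [-0.1  0.1 -2.7]
shift [-0.18  0.15 -0.  ] spin 0.1 | alt -179.9
```

```bash
python3 -m jog '[[[-0.1,0.15,0],0],[[-0.1,0.15,0],0],[[-0.1,0.15,0],0]]'; python3 -m jog '[[[0,0,0],0],[[0,0,0],0],[[0,0,0],0],[[0,-1,0],0],[[0,-4,0],0],[[0,-8,0],0],[[0,-11,0],0],[[0,-11,0],0]]' 0.58; python3 -m jog '[[[0,0,0],0],[[0,0,0],0]]'; python3 w.py w10 jack_a .6618 -.046 ; python3 go.py .4418 -.1164 .23 -2.9
```

```text
clock: 23.07
tcp_pos: [0.6636, -0.0461, 0.1009]
tool_rot: [[0.999, 0.005, 0.049], [-0.049, -0.0, 0.999], [0.005, -1.0, 0.0]]
contact_force: [-1.8, -0.3, 8.9]
width: 0.0313
clock: 23.73
tcp_pos: [0.6651, -0.046, 0.2161]
tool_rot: [[0.999, 0.011, 0.049], [-0.049, -0.0, 0.999], [0.011, -1.0, 0.0]]
contact_force: [2.1, -0.1, 0.2]
width: 0.0509
clock: 23.9
tcp_pos: [0.6617, -0.0462, 0.2081]
tool_rot: [[0.999, 0.0, 0.049], [-0.049, -0.0, 0.999], [0.0, -1.0, -0.0]]
contact_force: [-0.0, -0.4, -0.6]
width: 0.051
jack_a [ 0.6635 -0.0477] 11.7 cost 0.034  [191. 252.]
t 24.0 tcp [ 0.6612 -0.0461  0.2067] yaw -2.8 q7 -9.2 w 0.0512 F [-0.2 -0.4  0.4]
shift [-21.58  -2.28  -8.08] spin 0.1 | alt -179.9
```

```bash
python3 -m jog '[[[-3.5,-1,-1.3],0],[[-7,-1,-2.6],0],[[-10.5,-1,-3.9],0],[[-14,-1,-5.2],0],[[-17.5,-1,-6.5],0],[[-20.5,-1,-7.6],0],[[-21.6,-1,-8.1],0],[[-21.6,-1,-8.1],0]]' 0.75; python3 -m jog '[[[0,0,0],0],[[0,0,0],0],[[0,0,0],0]]'; python3 w.py w11 vblock_a .4418 -.1164; python3 go.py .4418 -.1164 .091 -16.9
```

```text
clock: 24.67
tcp_pos: [0.4393, -0.1178, 0.2173]
tool_rot: [[0.999, -0.003, 0.051], [-0.051, -0.0, 0.999], [-0.003, -1.0, -0.001]]
contact_force: [-1.0, 0.1, 0.6]
width: 0.0655
clock: 24.92
tcp_pos: [0.4436, -0.1159, 0.2178]
tool_rot: [[0.999, 0.0, 0.048], [-0.048, 0.001, 0.999], [0.0, -1.0, 0.001]]
contact_force: [0.2, -0.2, 0.3]
width: 0.0657
vblock_a [ 0.4405 -0.1148] 72.4 cost 0.058  [189. 251.]
t 25.02 tcp [ 0.4432 -0.1159  0.2177] yaw -2.7 q7 1.6 w 0.0657 F [ 0.9  1.1 -0.3]
shift [-0.14 12.67 -0.06] spin 14.2 | alt -165.8
```

View pics/w11.png

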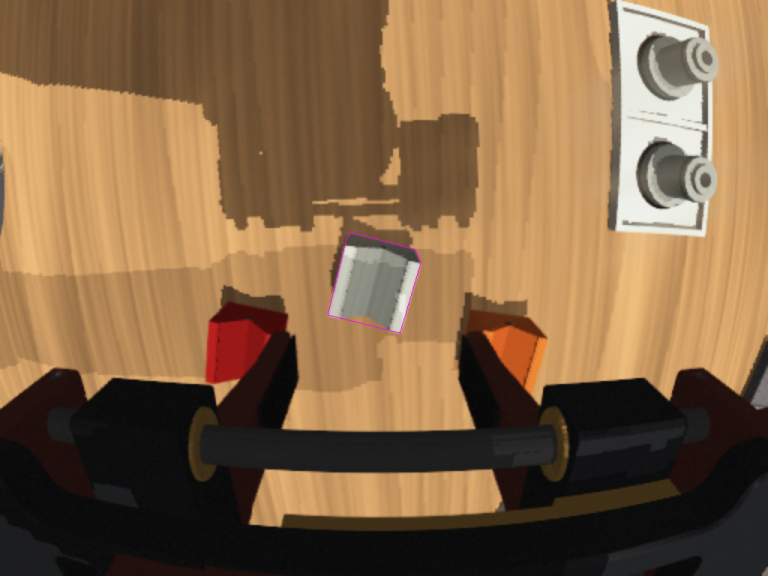

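Only the grey V-block at (375,283) lies between the jaws; the red one (245,345) and the orange one (510,345) stay clear. I'm gripping it at yaw -17.5.

```bash
python3 -m jog '[[[-0.2,2,0],7],[[-0.2,5,0],14.8],[[-0.2,7.5,0],14.8],[[-0.2,10,0],14.8],[[-0.2,12,0],14.8],[[-0.2,12.6,0],14.8],[[-0.2,12.6,0],14.8],[[-0.2,12.6,0],14.8]]' 0.72; python3 go.py .441 -.1153 .0915 -17.6; python3 -m jog '[[[0,0,0],0],[[0,0,0],0],[[0,0,0],0],[[0,0,0],0],[[0,0,0],0],[[0,-1,0],0],[[0,-5,0],0],[[0,-9,0],0]]' 0 45;  python3 go.py .5579 .277 .21 -2.9
```

```text
clock: 25.68
tcp_pos: [0.4408, -0.1162, 0.0922]
tool_rot: [[0.953, -0.0, 0.302], [-0.302, 0.0, 0.953], [-0.0, -1.0, 0.0]]
contact_force: [0.3, 0.2, 1.1]
width: 0.063
t 25.68 tcp [ 0.4408 -0.1162  0.0922] yaw -17.6 q7 -16.2 w 0.063 F [0.3 0.2 1.1]
shift [-0.    0.07  0.09] spin 0.0 | alt -180.0
clock: 26.35
tcp_pos: [0.4386, -0.116, 0.1821]
tool_rot: [[0.953, -0.005, 0.302], [-0.302, 0.001, 0.953], [-0.005, -1.0, -0.0]]
contact_force: [0.7, -0.6, -3.3]
width: 0.0459
t 26.35 tcp [ 0.4386 -0.116   0.1821] yaw -17.6 q7 -13.3 w 0.0459 F [ 0.7 -0.6 -3.3]
shift [-0.5  -2.79 41.07] spin -14.7 | alt 165.3
```

```bash
python3 -m jog '[[[0,-2,3],-2],[[0,-2.8,6.8],-4],[[-0.3,-2.8,10.6],-6],[[-0.5,-2.8,14.4],-8],[[-0.7,-2.8,18.2],-10],[[-0.9,-2.8,22],-12],[[-1.1,-2.8,25.8],-14],[[-1.2,-2.8,29.6],-14.7]]';python3 go.py .5582 .3091 .21 -2.9
```

```text
clock: 27.02
tcp_pos: [0.5179, 0.1709, 0.2105]
tool_rot: [[0.999, -0.0, 0.049], [-0.049, -0.001, 0.999], [-0.0, -1.0, -0.001]]
contact_force: [0.4, 0.4, -3.4]
width: 0.0454
t 27.02 tcp [0.5179 0.1709 0.2105] yaw -2.8 q7 -35.0 w 0.0454 F [ 0.4  0.4 -3.4]
shift [ 3.36  0.04 14.  ] spin 0.1 | alt -179.9
```

```bash
python3 -m jog '[[[1,0,3.5],0],[[2,0,7],0],[[3,0,10.5],0],[[3.4,0,13],0],[[3.4,0,14],0],[[3.4,0,14],0],[[3.4,0,14],0],[[3.4,0,14],0]]';python3 go.py .5582 .3091 .0970 -2.9
```

```text
clock: 27.68
tcp_pos: [0.5593, 0.3055, 0.2099]
tool_rot: [[0.999, -0.001, 0.052], [-0.052, -0.002, 0.999], [-0.0, -1.0, -0.002]]
contact_force: [1.2, -0.4, -3.6]
width: 0.0459
t 27.68 tcp [0.5593 0.3055 0.2099] yaw -3.0 q7 -45.7 w 0.0459 F [ 1.2 -0.4 -3.6]
shift [-0.12 11.29  0.38] spin -0.1 | alt 179.9
```

```bash
python3 -m jog '[[[-0.1,3,0.3],0],[[-0.1,6,0.4],0],[[-0.1,8.5,0.4],0],[[-0.1,9.8,0.4],0],[[-0.1,10.6,0.4],0],[[-0.1,11,0.4],0],[[-0.1,11.1,0.4],0],[[-0.1,11.1,0.4],0]]'; python3 go.py .5582 .3091 .0970 -2.9
```

```text
clock: 28.35
tcp_pos: [0.5592, 0.3116, 0.1001]
tool_rot: [[0.999, 0.001, 0.051], [-0.051, 0.001, 0.999], [0.001, -1.0, 0.001]]
contact_force: [-0.2, 0.7, -3.4]
width: 0.0454
t 28.35 tcp [0.5592 0.3116 0.1001] yaw -2.9 q7 -48.8 w 0.0454 F [-0.2  0.7 -3.4]
shift [-0.09  0.31 -0.26] spin -0.0 | alt 180.0
```

```bash
python3 -m jog '[[[0,0.2,-0.2],0],[[0,0.3,-0.2],0],[[0,0.3,-0.2],0],[[0,0.3,-0.2],0]]'; python3 -m jog '[[[0,0,0],0],[[0,0,0],0],[[0,0,0],0],[[0,-1,0],0],[[0,-4,0],0],[[0,-8,0],0],[[0,-11,0],0],[[0,-11,0],0]]' 0.58; python3 -m jog '[[[0,-4,-4],0],[[0,-4,-6],0],[[0,-4,-6],0],[[0,-4,-6],0],[[0,-4,-6],0]]'; python3 w.py w12 vblock_a .5582 .3091 vblock_a .5624 .393 tray_square .5607 .3517
```

```text
clock: 28.68
tcp_pos: [0.5593, 0.3099, 0.0981]
tool_rot: [[0.999, 0.003, 0.051], [-0.051, 0.001, 0.999], [0.002, -1.0, 0.001]]
contact_force: [-1.7, -1.0, 4.9]
width: 0.0455
clock: 29.35
tcp_pos: [0.5608, 0.3115, 0.2138]
tool_rot: [[0.999, 0.009, 0.05], [-0.051, 0.006, 0.999], [0.009, -1.0, 0.006]]
contact_force: [0.4, 1.1, 0.7]
width: 0.0509
clock: 29.77
tcp_pos: [0.5553, 0.2499, 0.2462]
tool_rot: [[0.999, 0.0, 0.051], [-0.051, 0.001, 0.999], [0.0, -1.0, 0.001]]
contact_force: [-0.4, -0.1, -0.2]
width: 0.0509
vblock_a [0.5589 0.3107] -2.5 cost 0.037  [124. 255.]
vblock_a [0.5625 0.3957] -2.8 cost 0.046  [ 43. 252.]
tray_square [0.5586 0.3539] -2.7 cost 0.38  [ 82. 249.]
```

View pics/w12.png

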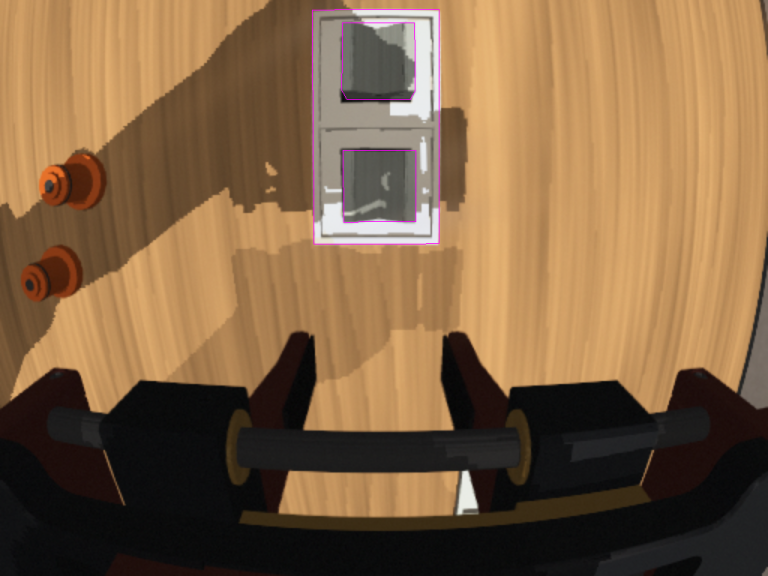

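Run:
```python
from h import *
a=manip.camera('scene');cv2.imwrite('pics/f1.png',cv2.resize(a['color'][120:320,80:420],(800,470),interpolation=cv2.INTER_CUBIC))
```

```text
(no output)
```

View pics/f1.png

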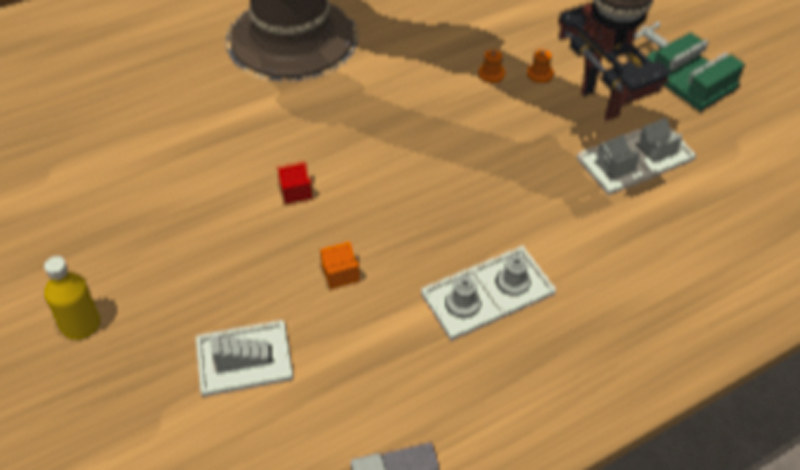

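All five pieces are upright on their outlines: V-blocks at scene crop (615,158) and (660,140), jacks at (463,297) and (515,273), step block at (243,352). The vice and bottle have not moved.

```bash
python3 -c "
from cell import manip
print(manip.hand_in())"
```

```text
the job is handed in; nothing more can be done
None
```

All five pieces are in their trays, and I handed the job in at about 30 s of the 122 s allowed. Both grey V-blocks stand on the square outlines, both grey jacks on the round ones, and the step block lies lengthwise on the oblong outline.

**Centring:** each piece measured within about 2–4 mm of its bay centre, against the 12 mm allowed. The final scene picture shows all five upright and released. The vice, the oil bottle and the red and orange look-alikes appear in the same place in the first and last scene pictures.

**Weaker or disagreeing checks:**
- **Tray fits:** the three wrist-camera tray fits taken with something covering the tray had poor overlap (cost 0.28–0.42). I placed on the clear fits instead. For the far square bay and one round bay I also used the outlines themselves. These readings agreed to about 2 mm.
- **Set-down height:** the V-blocks and jacks showed contact force before I opened the fingers. The step block did not, so it was released about 3 mm or less above the floor.

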